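# Clamp the retaining plate over the carrier box

### The job

Lay the loose retaining plate across the two supports of the cradle, over the carrier box, so that it lies flat and fully down between their rims, and let go of it. Then turn the levers of all three captive clamp bolts clockwise to their end stops, so that their noses hold the plate. Leave the can, pot and magnifier standing round it where they are.

Things in the scene. Friction and masses are not known exactly. Their poses are not given: they have to be found in the camera images.
- retaining_plate: Loose flat aluminium plate, 80 (x) x 150 (y) x 8 mm (z), about 0.3 kg, the same either way round; origin at the centre of its underside, z up. On its middle stands a dark grip rib, 56 mm long (along x), 16 mm thick (along y), from 8 to 42 mm above the underside: pinch it across y from above.
- cradle: Fixed aluminium cradle, base 148 x 240 mm, with a left (+y) and a right (-y) support and a back post (+x); origin on the worktop under seat. A flat plastic carrier box lies between the supports, its top 26 mm above the worktop. But for the bolts nothing on it is higher than 41 mm.
- seat (a point): Where the plate's origin belongs: on the cradle, 30 mm above the worktop, z up, y from the right to the left support. The flat supports are level with it and carry the last 23 mm of the plate's 150 mm at each end. Rims 7 to 10 mm high round their outer sides leave the seated plate 4 mm of play all round.
- bolt_left (a joint): Captive steel clamp bolt on the left (+y) support, 95 mm from seat; vertical axis. 0 = open, 2.44 rad = end stop, growing clockwise seen from above. In the seat's frame its lever points 70 deg counter-clockwise of +y at 0, 70 deg clockwise of +y at the stop, where its 34 mm nose lies 3 mm above the plate's edge. Stays where left; pushing the lever's side takes 2 N.
- bolt_left_pivot (a point): Fixed point on the turning axis of bolt_left, under its hub, 41 mm above the worktop; axes as the seat's. The hub is 26 mm across and 24 mm high.
- bolt_left_ball (a point): Centre of the 18 mm grey ball at the end of bolt_left's lever, 48 mm from the axis and 63 mm above the worktop. The lever is a round bar, 12 mm thick, rising from 52 mm at the hub to 62 mm above the worktop at the ball.
- bolt_right (a joint): Captive steel clamp bolt on the right (-y) support, 95 mm from seat; vertical axis. 0 = open, 2.44 rad = end stop, growing clockwise seen from above. In the seat's frame its lever points 70 deg counter-clockwise of -y at 0, 70 deg clockwise of -y at the stop, where its 34 mm nose lies 3 mm above the plate's edge. Stays where left; pushing the lever's side takes 2 N.
- bolt_right_pivot (a point): Fixed point on the turning axis of bolt_right, under its hub, 41 mm above the worktop; axes as the seat's. The hub is 26 mm across and 24 mm high.
- bolt_right_ball (a point): Centre of the 18 mm grey ball at the end of bolt_right's lever, 48 mm from the axis and 63 mm above the worktop. The lever is a round bar, 12 mm thick, rising from 52 mm at the hub to 62 mm above the worktop at the ball.
- bolt_back (a joint): Captive steel clamp bolt on the back post (+x), 62 mm from seat; vertical axis. 0 = open, 2.44 rad = end stop, growing clockwise seen from above. In the seat's frame its lever points 70 deg counter-clockwise of +x at 0, 70 deg clockwise of +x at the stop, where its 34 mm nose lies 3 mm above the plate's edge. Stays where left; pushing the lever's side takes 2 N.
- bolt_back_pivot (a point): Fixed point on the turning axis of bolt_back, under its hub, 41 mm above the worktop; axes as the seat's. The hub is 26 mm across and 24 mm high.
- bolt_back_ball (a point): Centre of the 18 mm grey ball at the end of bolt_back's lever, 48 mm from the axis and 63 mm above the worktop. The lever is a round bar, 12 mm thick, rising from 52 mm at the hub to 62 mm above the worktop at the ball.
- objective_can: Bystander: white and black round can, 39 x 39 x 67 mm; origin at the centre of its underside.
- pot: Bystander: white round screw-top pot, 47 x 47 x 43 mm; origin at the centre of its underside.
- loupe: Bystander: clear round magnifier with a black top ring, 41 x 41 x 42 mm; origin at the centre of its underside.
Not all that is in view belongs to the job. There is more than one size of the retaining_plate; the job needs the larger.

How it is judged:
On the way:
1. the plate lies flat on both supports between their rims and the fingers have let go of it (horizontal distance between retaining_plate and seat below 0.009 m and z of retaining_plate in the frame of seat between -0.003 and 0.003 m and angle between retaining_plate's own z axis and vertical below 0.04 rad and angle between the y axis of retaining_plate and the y axis of seat, either way round below 0.15 rad and contact force between the fingers and retaining_plate below 0.3 N), for 0.2 s.
At the end, for the whole second after the job is handed in: The plate rests flat on both supports (origin within 9 mm across and 3 mm in height of seat, tilted under 0.04 rad, turned under 0.15 rad from it) and is still; all three bolts are turned to their end stops (joint above 2.27 of 2.44 rad) (horizontal distance between retaining_plate and seat below 0.009 m and z of retaining_plate in the frame of seat between -0.003 and 0.003 m and angle between retaining_plate's own z axis and vertical below 0.04 rad and angle between the y axis of retaining_plate and the y axis of seat, either way round below 0.15 rad and value of joint each of bolt_left, bolt_right, bolt_back above 2.27 rad and linear speed of retaining_plate below 0.01 m/s); the robot touches nothing.
It fails at once if the objective can is moved by more than 15 mm (distance of objective_can from where it was at the start of the episode above 0.015 m).
It fails at once if the pot is moved by more than 15 mm (distance of pot from where it was at the start of the episode above 0.015 m).
It fails at once if the loupe is moved by more than 15 mm (distance of loupe from where it was at the start of the episode above 0.015 m).
It also fails if it takes over 69 s, if anything falls off the work surface, if the arm or the gripper's body presses on something with over 40 N, if the wrist force passes 120 N, or if a joint passes its speed limit or range.

### The arm

A 6-joint arm with a two-finger parallel gripper is mounted at the origin on a cart in front of the work surface, level with it; the furniture and walls round the work are solid. World frame = base frame: x ahead of the robot, y to its left, z up, the work surface at z = 0. Lengths are in m, angles in rad, forces in N, time in s.
With the tool pointing down it reaches from about 0.35 to 0.975 m from the base axis. Payload 7.1 kg.
Tool frame: the origin (TCP) lies at the very end of the fingers, on their centre line; the grasp point (between the pads) lies 19 mm behind it (env.grip_depth is the distance from the TCP to the grasp point, in m); z points along the fingers, y is the line along which they close (so a half turn about z gives the same grasp; the last joint's range is limited). The gripper opens to 88 mm and grips with 3 to 60 N. Pads are 20 mm wide; open, the fingers measure 115 mm over their backs; the gripper's body (75 mm by 178 mm) begins 61 mm behind the grasp point.
Start: joints at [1.126, 0.423, 1.63, -0, 1.089, -0.019], TCP at [0.258, 0.569, 0.223] pointing down, gripper open.
Joint ranges: [-3, 3], [-0.9, 2.11], [0.09, 2.58], [-1.31, 4.45], [0.11, 2.69], [-2.54, 2.54]. Speed limits (rad/s): [2.39, 2.39, 3.01, 3.14, 3.14, 3.14].

### API

Orientations are given as a unit quaternion [x, y, z, w].
In Python, from station import env gives the robot as it stands.
- The arm moves only by the tool servo_tool, never from a script. Its argument "targets" is a list of rows, each an object with "twist": the turn, a rotation vector about the tool's x, y, z each as a share of 180 degrees, from -1 to 1, a list of three; "offset": the shift along the tool's x, y, z each as a share of 0.3 m, from -1 to 1, a list of three; "fingers": the opening, from 0 (shut) to 1 (fully open). In form: [{"twist": [wx, wy, wz], "offset": [dx, dy, dz], "fingers": fingers}, ...]. A call has 1 to 10 rows; each row is the pose to reach, as a shift and turn from the pose commanded when the call began, along the tool's axes at that moment, turning the shorter way round; what a row does not reach only later rows make up. A row lasts 1/10 s, in which the tool goes at most 50 mm and 8.59 degrees, less where a joint would pass 70% of its speed; a pose out of reach is approached as far as the arm can. A call with a number of a shift or a turn outside -1 to 1 is refused whole. A call with a gripper value outside its range is refused whole. The fingers move at their own pace and stop on an object; the grip force is fixed at half the most. Time passes only in rows, so rows that repeat a pose let the fingers close. It gives the time, the measured TCP pose, the force, the opening and the grip force at its end, in the units of the state.
- env.state(): the state, without advancing time (a new reading comes with each control period).
- env.camera(name): name is "scene" or "top" or "wrist"; returns the picture (480x640x3 uint8, red, green, blue); there is no depth.
- env.get_calibration(name): a dict with "fovy" (degrees; the focal length in pixels is half the picture's height over the tangent of half this angle, whatever the lens; pixels are square), "cx", "cy" (the principal point, pixels), "cam_to_world" (4x4, takes a point from camera to world coordinates); the wrist camera has in their place "T_tool_cam" (4x4, takes a point from camera to tool coordinates, whose origin is the TCP and whose axes are the flange's). Camera axes: x right, y up, looking along -z (the intrinsics and any distortion apply to the point x, -y, -z); pixel columns grow to the right and rows downward; lengths in m; the calibration is good to about 2 mm. A picture is of the moment at which its call begins: read the wrist's pose just before it. get_calibration takes no time and is no camera call.
- env.finish_job(): hands the job in; it is judged then, once.
Trained networks look in the newest picture that a camera, given by its name, has taken for a name from the list of things; names that differ only in an ending like _2 or _b are one class to them, and where a whole thing is asked for, a point or a joint stands for the part that bears it (a point fixed in the world has none). Each returns a list of dicts, best first, with "score" (0 to 1); they miss things now and then, are a little off and sometimes report something else, mostly with a low value. They report only what shows in the picture. A call takes as long as a camera call. They do not tell look-alikes from the thing itself.
- env.cut_out(name, camera): "region" (480x640 bool, what is visible of it) and "bbox" ([left, top, width, height] in pixels, round what is visible of it).
The state is a dict: "time_s": time; "joint_positions": joint angles; "joint_vel": joint speeds; "joint_efforts": joint torques, N m; "position": TCP position; "orientation": TCP orientation; "contact_force": force on the tool from outside, world axes, zero at the start; "wrist_torque": the same for the moment, N m; "finger_gap": finger opening in m; "finger_force": force on a finger pad.
Only numpy, scipy, OpenCV 4.12 (cv2) and the standard library are available. Lean on these libraries where they do the work, as an engineer would, in place of code of your own. Each camera call takes 0.05 s, during which the arm holds its last target. There are 200 camera calls.

## Working session

There is one attempt and no reset: what is moved stays moved. The work goes in short steps, Python scripts to look and compute and a tool call to move; the robot and the scene stay as the last step left them, time stands still between calls to the robot, and variables do not carry over. Pictures are saved under pics/ and viewed, at most 12 in all, crops included, and the job is handed in when it is done.

Besides the shell and the picture viewer there is one more tool, called after ">>>" as a command line: name --argument value ..., lists and objects as JSON in quotes. servo_tool: Moves the arm, as the interface text tells. Its arguments: {"type":"object","properties":{"targets":{"type":"array"}},"required":["targets"]}

```bash
mkdir -p pics; ls; cat > h.py <<'E'
import numpy as np, cv2
from station import env
from scipy.spatial.transform import Rotation as R
def snap(n,f=None):
    s=env.state(); im=env.camera(n)
    if f: cv2.imwrite('pics/'+f,im[:,:,::-1])
    return s,im
def cam(n,s=None):
    c=env.get_calibration(n)
    if 'cam_to_world' in c: T=np.array(c['cam_to_world'])
    else:
        W=np.eye(4);W[:3,:3]=R.from_quat(s['orientation']).as_matrix();W[:3,3]=s['position'];T=W@np.array(c['T_tool_cam'])
    return T,240/np.tan(np.radians(c['fovy'])/2),c['cx'],c['cy'],c
def ray(n,u,v,s=None):
    T,f,cx,cy,c=cam(n,s)
    d=T[:3,:3]@np.array([(u-cx)/f,-(v-cy)/f,-1]); return T[:3,3],d
def onz(n,u,v,z,s=None):
    o,d=ray(n,u,v,s); return o+d*(z-o[2])/d[2]
def proj(n,p,s=None):
    T,f,cx,cy,c=cam(n,s); q=np.linalg.inv(T)@np.append(p,1); return cx+f*q[0]/-q[2], cy-f*q[1]/-q[2]
def tri(rs):
    A=0;b=0
    for o,d in rs:
        d=d/np.linalg.norm(d);P=np.eye(3)-np.outer(d,d);A=A+P;b=b+P@o
    return np.linalg.solve(A,b)
E
python3 - <<'E'
from h import *
for n in ['scene','top','wrist']:
    s,im=snap(n,n+'0.png'); c=env.get_calibration(n); print(n,c)
    for k in ['retaining_plate','cradle','bolt_left_ball','bolt_right_ball','bolt_back_ball','objective_can','pot','loupe']:
        print(k,[(round(float(d['score']),2),[int(x) for x in d['bbox']]) for d in env.cut_out(k,n)[:4]])
print(env.state())
a=cv2.imread('pics/scene0.png');cv2.imwrite('pics/st.png',cv2.resize(np.vstack([a,cv2.imread('pics/top0.png')]),(450,600))[:, :])
E
```

```text
pics
scene {'fovy': 44.47004439174849, 'cx': 320.30553059014125, 'cy': 249.9516978857223, 'cam_to_world': array([[ 0.77814837,  0.28909061, -0.5575946 , -0.10040496],
       [-0.62761781,  0.32382932, -0.70797631, -0.93317166],
       [-0.02410382,  0.90086691,  0.43342568,  0.58256589],
       [ 0.        ,  0.        ,  0.        ,  1.        ]])}
retaining_plate [(0.85, [410, 299, 62, 24]), (0.66, [300, 284, 74, 51]), (0.52, [202, 208, 120, 62])]
cradle [(0.86, [201, 206, 122, 65])]
bolt_left_ball [(0.72, [202, 215, 32, 13])]
bolt_right_ball [(0.76, [290, 227, 26, 19])]
bolt_back_ball [(0.67, [267, 206, 22, 20])]
objective_can [(0.63, [307, 195, 14, 31])]
pot [(0.96, [349, 223, 23, 23]), (0.35, [262, 207, 25, 20])]
loupe [(0.94, [425, 254, 19, 31])]
top {'fovy': 45.41119963882337, 'cx': 326.4722845624528, 'cy': 243.30077031828972, 'cam_to_world': array([[-0.02668755,  0.98793199, -0.15257181,  0.39236035],
       [-0.99942506, -0.02317617,  0.02474719, -0.07074888],
       [ 0.02091251,  0.15314453,  0.9879825 ,  1.37590213],
       [ 0.        ,  0.        ,  0.        ,  1.     
[... 972 characters left out ...]
2997e+00,  4.23081035e-01,  1.62987987e+00,  3.10803324e-05,
        1.08863932e+00, -1.89747524e-02]), 'joint_vel': array([ 4.75471028e-04, -5.16675371e-04, -9.68860021e-05, -2.72285226e-03,
       -1.52926611e-04, -5.04059508e-04]), 'joint_efforts': array([-9.89761975e-04, -5.44561958e+01, -2.74046695e+01,  6.43821666e-02,
        1.68595277e-02, -5.95978413e-07]), 'position': array([0.2580994 , 0.56920272, 0.22269484]), 'orientation': array([ 2.11298250e-01,  9.77421633e-01, -5.16287036e-07, -1.42690161e-05]), 'contact_force': array([ 0.89539633,  0.35152695, -1.28337137]), 'wrist_torque': array([0.03917526, 0.01414905, 0.03281681]), 'finger_force': 0.0, 'finger_gap': 0.08732891777540083}
```

```bash
python3 - <<'E'
import cv2,numpy as np
a=cv2.imread('pics/scene0.png')[180:350,180:480];b=cv2.imread('pics/top0.png')[160:330,170:470]
cv2.imwrite('pics/c.png',cv2.resize(np.vstack([a,b]),None,fx=1.76,fy=1.76,interpolation=3) if 0 else cv2.resize(np.vstack([a,b]),(529,600),interpolation=2))
E
```

```text
(no output)
```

View pics/c.png

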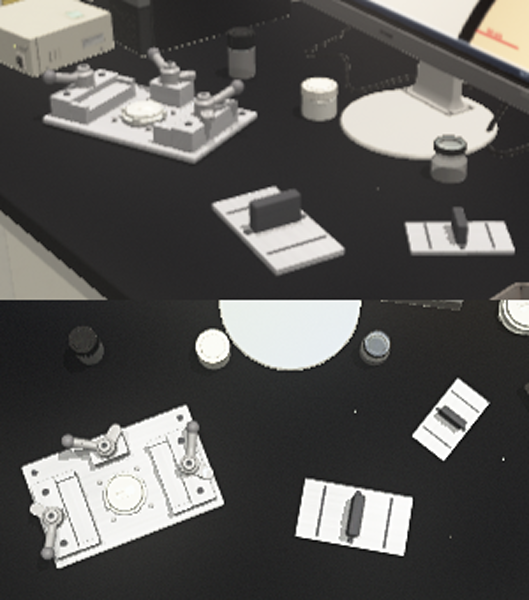

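```bash
python3 - <<'E'
from h import *
def c(b): return b[0]+b[2]/2,b[1]+b[3]/2
for nm,bs,bt in [('plA',[300,284,74,51],[338,263,69,42]),('plB',[410,299,62,24],[404,203,41,49]),('cradle',[201,206,122,65],[185,218,110,93]),('pot',[349,223,23,23],[280,177,21,23]),('loupe',[425,254,19,31],[376,176,16,19])]:
    print(nm,tri([ray('scene',*c(bs)),ray('top',*c(bt))]).round(3),onz('top',*c(bt),.02).round(3))
for b in ([338,263,69,42],[404,203,41,49]):
  print([onz('top',u,v,.01)[:2].round(3) for u,v in [(b[0],b[1]),(b[0]+b[2],b[1]+b[3])]])
E
```

```text
plA [ 0.503 -0.213  0.007] [ 0.502 -0.211  0.02 ]
plB [ 0.638 -0.345  0.01 ] [ 0.635 -0.342  0.02 ]
cradle [0.551 0.102 0.031] [0.556 0.102 0.02 ]
pot [ 0.737 -0.021  0.026] [ 0.738 -0.021  0.02 ]
loupe [ 0.738 -0.247  0.023] [ 0.741 -0.249  0.02 ]
[array([ 0.555, -0.131]), array([ 0.45 , -0.292])]
[array([ 0.698, -0.297]), array([ 0.575, -0.391])]
```

Two candidate plates show in the top view: A at (372,284), about 150 mm long, and B at (424,227), clearly smaller. A matches the 80 x 150 mm description. The cradle is at (240,264), the can at about (218,188), the pot at (290,188) and the loupe at (384,186). Next I take wrist views.

```bash
cat >> h.py <<'E'
def plan(p,ydeg,tilt=None):
    """tool down, tool y at world angle ydeg"""
    s=env.state(); a=np.radians(ydeg); y=np.array([np.cos(a),np.sin(a),0]); z=np.array([0,0,-1.]); x=np.cross(y,z)
    G=R.from_matrix(np.stack([x,y,z],1)); C=R.from_quat(s['orientation'])
    print('offset',(C.inv().apply(np.array(p)-s['position'])/.3).round(4),'twist',((C.inv()*G).as_rotvec()/np.pi).round(4),'dist %.3f'%np.linalg.norm(np.array(p)-s['position']),'t',s['time_s'])
E
python3 -c "
from h import *
plan([.43,.3,.27],95);plan([.44,.07,.27],95)"
```

```text
offset [-0.8925 -0.5805 -0.1577] twist [ 0.     -0.     -0.1633] dist 0.323 t 1.35
offset [-1.2395 -1.265  -0.1577] twist [ 0.     -0.     -0.1633] dist 0.533 t 1.35
```

>>> servo_tool --targets '[{"twist":[0,0,-0.163],"offset":[-0.89,-0.58,-0.158],"fingers":1},{"twist":[0,0,-0.163],"offset":[-0.89,-0.58,-0.158],"fingers":1},{"twist":[0,0,-0.163],"offset":[-0.89,-0.58,-0.158],"fingers":1},{"twist":[0,0,-0.163],"offset":[-0.89,-0.58,-0.158],"fingers":1},{"twist":[0,0,-0.163],"offset":[-0.89,-0.58,-0.158],"fingers":1},{"twist":[0,0,-0.163],"offset":[-0.89,-0.58,-0.158],"fingers":1},{"twist":[0,0,-0.163],"offset":[-0.89,-0.58,-0.158],"fingers":1},{"twist":[0,0,-0.163],"offset":[-0.89,-0.58,-0.158],"fingers":1}]'

```text
time_s: 2.15
position: [0.4312, 0.2982, 0.2709]
orientation: [-0.041, 0.999, 0.0, 0.001]
contact_force: [0.2, 0.8, 0.0]
finger_gap: 0.0877
finger_force: 0.0
```

```bash
python3 -c "
from h import *
plan([.44,.05,.27],95)"
```

```text
offset [ 0.0387 -0.8269  0.0027] twist [ 0.0001  0.0005 -0.0016] dist 0.248 t 2.15
```

```bash
cat >> h.py <<'E'
import pickle
def view(tag):
    s,im=snap('wrist',tag+'.png'); D={}
    for k in ['retaining_plate','cradle','bolt_left_ball','bolt_right_ball','bolt_back_ball','objective_can','pot','loupe']:
        D[k]=[(round(float(d['score']),2),d['bbox'],d['region']) for d in env.cut_out(k,'wrist')[:3]]
        print(k,[(a,[int(x) for x in b]) for a,b,_ in D[k]])
    pickle.dump((dict(s),D),open(tag+'.pkl','wb'))
E
python3 -c "
from h import *
view('w1')"
```

```text
retaining_plate [(0.66, [209, 239, 31, 54])]
cradle [(0.6, [32, 219, 228, 121])]
bolt_left_ball [(0.8, [207, 237, 38, 60])]
bolt_right_ball []
bolt_back_ball []
objective_can [(0.69, [177, 415, 29, 16])]
pot [(0.29, [206, 235, 37, 63])]
loupe []
```

>>> servo_tool --targets '[{"twist":[0,0,0],"offset":[0.04,-0.82,0],"fingers":1},{"twist":[0,0,0],"offset":[0.04,-0.82,0],"fingers":1},{"twist":[0,0,0],"offset":[0.04,-0.82,0],"fingers":1},{"twist":[0,0,0],"offset":[0.04,-0.82,0],"fingers":1},{"twist":[0,0,0],"offset":[0.04,-0.82,0],"fingers":1},{"twist":[0,0,0],"offset":[0.04,-0.82,0],"fingers":1},{"twist":[0,0,0],"offset":[0.04,-0.82,0],"fingers":1}]'

```text
time_s: 3.3
position: [0.4387, 0.0538, 0.2701]
orientation: [-0.042, 0.999, 0.0, 0.0]
contact_force: [0.2, -0.3, 0.8]
finger_gap: 0.088
finger_force: 0.0
```

```bash
python3 -c "
from h import *
view('w2')
a=cv2.imread('pics/w1.png');b=cv2.imread('pics/w2.png')
cv2.imwrite('pics/w12.png',cv2.resize(np.hstack([a[:300],b[:300]]),(800,188)))
plan([.44,-.17,.27],87)"
```

```text
retaining_plate []
cradle [(0.64, [240, 227, 214, 158])]
bolt_left_ball [(0.85, [431, 249, 25, 52]), (0.36, [238, 226, 218, 155])]
bolt_right_ball [(0.63, [245, 310, 36, 70]), (0.18, [241, 227, 214, 152])]
bolt_back_ball [(0.58, [403, 381, 1, -3])]
objective_can [(0.52, [242, 226, 219, 154])]
pot [(0.97, [224, 407, 34, 24]), (0.74, [241, 314, 40, 69])]
loupe []
offset [ 6.120e-02 -7.477e-01  1.000e-04] twist [-0.     -0.      0.0446] dist 0.225 t 3.75
```

View pics/w2.png

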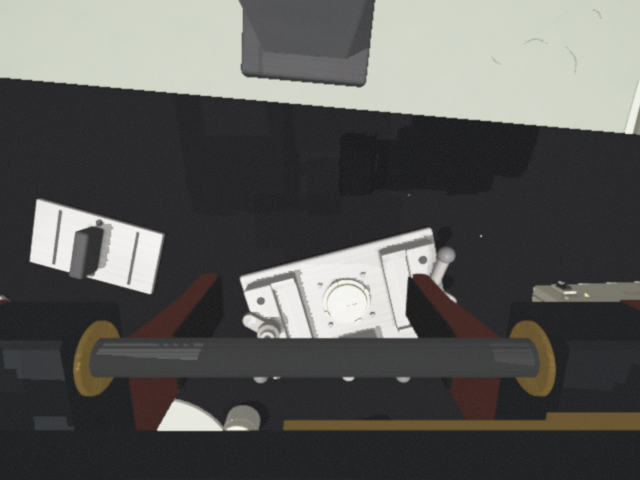

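The wrist picture (image up is towards the base) shows plate A whole at (97,246). The cradle at (347,300) is half hidden by the gripper bar at rows 335 and below. I move the tool outward so the cradle sits higher in the image.

>>> servo_tool --targets '[{"twist":[0,0,0],"offset":[-0.6,0.2,0],"fingers":1},{"twist":[0,0,0],"offset":[-0.6,0.2,0],"fingers":1},{"twist":[0,0,0],"offset":[-0.6,0.2,0],"fingers":1},{"twist":[0,0,0],"offset":[-0.6,0.2,0],"fingers":1},{"twist":[0,0,0],"offset":[-0.6,0.2,0],"fingers":1},{"twist":[0,0,0],"offset":[-0.6,0.2,0],"fingers":1}]'

```text
time_s: 4.35
position: [0.6125, 0.13, 0.2691]
orientation: [-0.044, 0.999, -0.0, -0.001]
contact_force: [-1.6, -0.1, 0.5]
finger_gap: 0.0876
finger_force: 0.0
```

```bash
python3 -c "
from h import *
view('w3')"
```

```text
retaining_plate [(0.74, [174, 153, 47, 74]), (0.63, [0, 45, 94, 98])]
cradle [(0.71, [174, 61, 240, 188])]
bolt_left_ball [(0.89, [369, 62, 42, 86])]
bolt_right_ball [(0.66, [174, 154, 45, 76]), (0.33, [305, 301, 35, 39])]
bolt_back_ball [(0.79, [292, 195, 69, 38])]
objective_can [(0.87, [306, 303, 32, 37]), (0.7, [291, 196, 69, 38]), (0.39, [175, 153, 45, 76])]
pot [(0.93, [159, 281, 30, 31])]
loupe [(0.92, [0, 269, 29, 28])]
```

>>> servo_tool --targets '[{"twist":[0,0,0],"offset":[0,-0.4,0],"fingers":1},{"twist":[0,0,0],"offset":[0,-0.4,0],"fingers":1},{"twist":[0,0,0],"offset":[0,-0.4,0],"fingers":1},{"twist":[0,0,0],"offset":[0,-0.4,0],"fingers":1},{"twist":[0,0,0],"offset":[0,-0.4,0],"fingers":1}]'

```text
time_s: 5.3
position: [0.6231, 0.01, 0.2702]
orientation: [-0.042, 0.999, 0.0, 0.0]
contact_force: [-0.4, 1.0, -0.2]
finger_gap: 0.0877
finger_force: 0.0
```

```bash
python3 -c "
from h import *
view('w4')
a=cv2.imread('pics/w3.png');b=cv2.imread('pics/w4.png')
cv2.imwrite('pics/w34.png',cv2.resize(np.vstack([a[:330],b[:330]]),(582,600)))"
```

```text
retaining_plate [(0.91, [1, 149, 61, 97]), (0.8, [54, 28, 150, 115]), (0.67, [294, 154, 38, 76])]
cradle [(0.96, [286, 58, 251, 188])]
bolt_left_ball [(0.93, [486, 59, 53, 85])]
bolt_right_ball [(0.56, [291, 152, 44, 78])]
bolt_back_ball [(0.94, [402, 199, 75, 34]), (0.54, [284, 58, 254, 188])]
objective_can [(0.71, [400, 306, 17, 31])]
pot [(0.83, [261, 279, 38, 50])]
loupe [(0.89, [69, 266, 53, 31])]
```

View pics/w34.png

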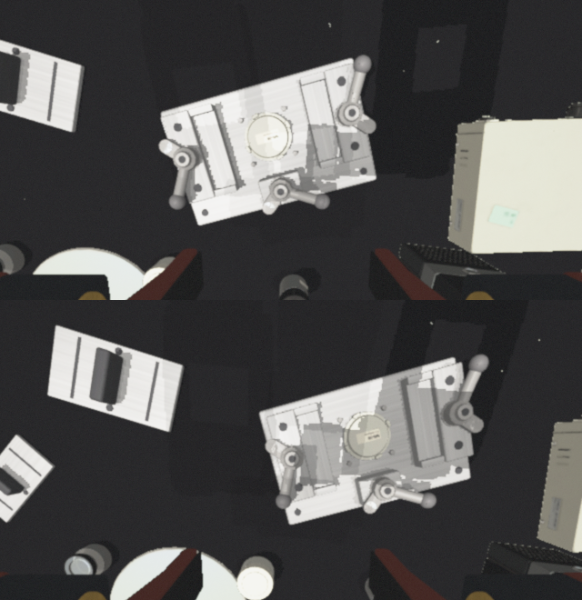

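```bash
python3 -c "
from h import *
b=cv2.imread('pics/w4.png')[50:250,280:545]
cv2.imwrite('pics/w4c.png',cv2.resize(b,None,fx=3,fy=3,interpolation=2))"
```

```text
(no output)
```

View pics/w4c.png

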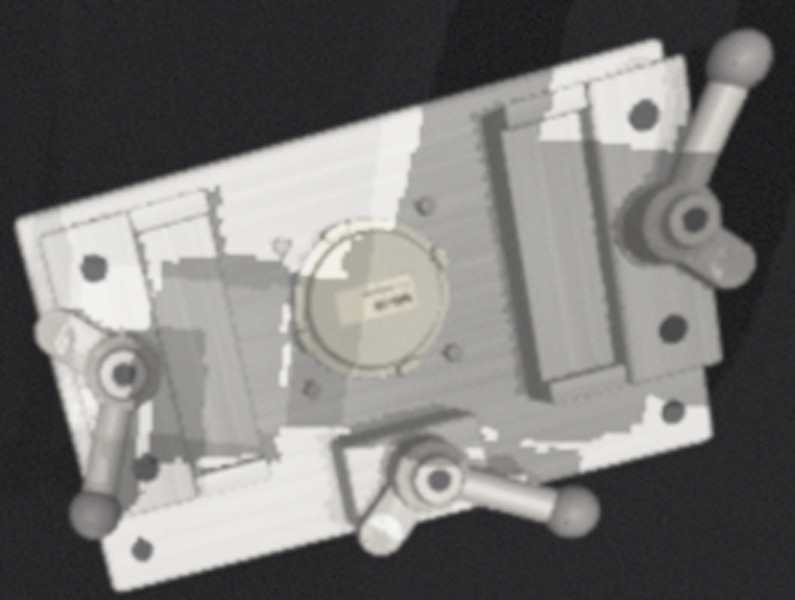

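The crop shows the bolts clearly. Hub sockets: left (694,219), right (124,374), back (439,480). Balls: (741,58), (95,515) and (573,511). The clear-lid carrier box sits in the middle. Now triangulate between w3 and w4.

```bash
cat > fit.py <<'E'
from h import *
from scipy.optimize import least_squares
s3,_=pickle.load(open('w3.pkl','rb'));s4,_=pickle.load(open('w4.pkl','rb'));s2,_=pickle.load(open('w2.pkl','rb'))
a=cv2.imread('pics/w3.png');b=cv2.imread('pics/w4.png');t=cv2.imread('pics/top0.png')
P4={'hL':(694,219),'hR':(124,374),'hB':(439,480),'bL':(741,58),'bR':(95,515),'bB':(573,511)}
P4={k:((u+.5)/3-.5+280,(v+.5)/3-.5+50) for k,(u,v) in P4.items()}
P3={'hL':(351,113),'hR':(182,160),'hB':(281,191),'bL':(363,64),'bR':(177,201),'bB':(322,202)}
X={}
for k,(u,v) in P4.items():
    w=9; T=cv2.getRectSubPix(b,(2*w+1,2*w+1),(u,v)); g=np.array(P3[k])*1.1; c0=(g-18).astype(int)
    A=a[c0[1]:c0[1]+37,c0[0]:c0[0]+37]; r=cv2.matchTemplate(A,T,cv2.TM_CCOEFF_NORMED); _,m,_,l=cv2.minMaxLoc(r)
    x,y=l; q=lambda f:(f[0]-f[2])/(2*(f[0]-2*f[1]+f[2]))
    dx=q(r[y,x-1:x+2]) if 0<x<r.shape[1]-1 else 0; dy=q(r[y-1:y+2,x]) if 0<y<r.shape[0]-1 else 0
    p3=(c0[0]+w+x+dx,c0[1]+w+y+dy)
    X[k]=tri([ray('wrist',u,v,s4),ray('wrist',*p3,s3)]); print(k,'%.2f'%m,X[k].round(4),np.array(proj('wrist',X[k],s4))-(u,v))
    P3[k]=p3
def model(q):
    R_=lambda v:np.array([q[0]+np.cos(q[2])*v[0]-np.sin(q[2])*v[1],q[1]+np.sin(q[2])*v[0]+np.cos(q[2])*v[1]])
    an=np.radians; M={}
    for n,piv,d in [('L',(0,.095),90),('R',(0,-.095),-90),('B',(.062,0),0)]:
        M['h'+n]=np.append(R_(piv),.065); th=an(d+70); M['b'+n]=np.append(R_(np.array(piv)+.048*np.array([np.cos(th),np.sin(th)])),.063)
    return M
def res(q,full=0):
    M=model(q); e=[]
    for k in M:
        for P,s in ((P4,s4),(P3,s3)): e+=list(np.array(proj('wrist',M[k]+[0,0,q[3]],s))-P[k])
    return np.array(e)
f=least_squares(res,[.55,.1,.3,0],loss='soft_l1'); print('seat',f.x.round(4),np.degrees(f.x[2]).round(2)); print(res(f.x).reshape(-1,2,2).round(1).tolist())
# plate A
c2=None
for nm,im,s,box in (('wrist',b,s4,(44,18,170,135)),('wrist',cv2.imread('pics/w2.png'),s2,(22,192,150,110)),('top',t,None,(330,255,85,60))):
    x,y,w,h=box; g=cv2.cvtColor(im,6)[y:y+h,x:x+w]; m=cv2.morphologyEx((g>110).astype(np.uint8),cv2.MORPH_CLOSE,np.ones((15,15)))
    cs=max(cv2.findContours(m,0,2)[0],key=cv2.contourArea); hull=cv2.convexHull(cs)
    pts=np.array([onz(nm,u+x,v+y,.008,s)[:2]*1000 for u,v in hull[:,0]],np.float32); r=cv2.minAreaRect(pts); print(nm,r)
E
python3 fit.py
```

```text
hL 0.76 [0.5139 0.1923 0.0652] [ 0.01010971 -0.06094962]
hR 0.55 [0.5783 0.0138 0.0643] [ 0.00058335 -0.11487231]
hB 0.62 [0.6046 0.1238 0.0659] [-0.00038522  0.01394636]
bL 0.96 [0.466  0.196  0.0663] [-0.0148967   0.06448563]
bR 0.50 [0.6234 0.008  0.0773] [ 0.01621277 -1.04975953]
bB 0.83 [0.6119 0.1715 0.0657] [-0.00876395  0.55637699]
seat [0.5461 0.1021 0.3306 0.0068] 18.94
[[[3.0, 0.9], [0.8, 1.0]], [[-1.4, 0.3], [-2.7, 0.2]], [[-1.3, -1.3], [-3.9, -1.1]], [[3.3, -0.6], [5.8, 1.5]], [[0.2, 0.9], [-1.7, 0.9]], [[1.7, -4.9], [-0.1, -6.0]]]
wrist ((507.37286376953125, -205.8153839111328), (151.01773071289062, 80.690185546875), 78.19612121582031)
wrist ((504.8177490234375, -205.18798828125), (152.71238708496094, 89.59446716308594), 76.82747650146484)
top ((515.8422241210938, -201.3870391845703), (165.98147583007812, 99.2223892211914), 78.58209228515625)
```

Seat is at (0.5461, 0.1031) with yaw 19.8°. The hubs are 190 mm apart at z 0.065, and the back hub agrees to within 0.3 mm. Plate A is centred at (0.507, -0.206), measures 151 x 81 mm, with its long axis at 78.2°. A crop to confirm the plate choice before reaching.

```bash
python3 -c "
from h import *
b=cv2.imread('pics/w4.png')[20:250,0:220]
cv2.imwrite('pics/w4p.png',cv2.resize(b,None,fx=2.5,fy=2.5,interpolation=2))
plan([.507,-.206,.12],78.2)"
```

```text
offset [ 0.4485 -0.6858  0.5003] twist [ 0.     -0.      0.0933] dist 0.288 t 5.75
```

View pics/w4p.png

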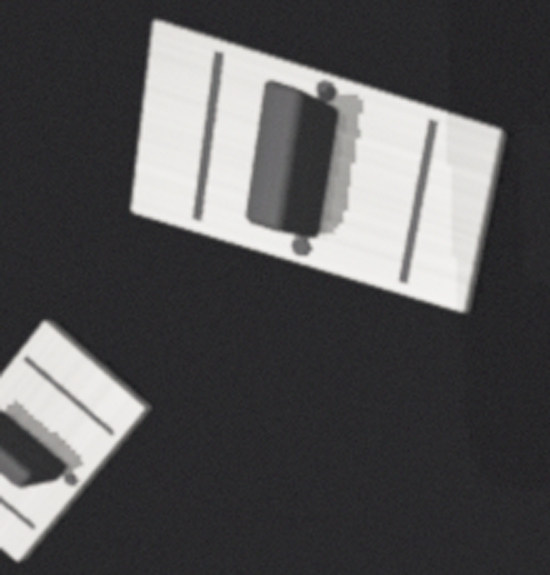

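The larger plate (crop centre about (318,165)) has the dark rib across its middle and measures 151 x 81 mm. The one at lower left is the small look-alike. I go for the large one.

>>> servo_tool --targets '[{"twist":[0,0,0.093],"offset":[0.449,-0.686,0.5],"fingers":1},{"twist":[0,0,0.093],"offset":[0.449,-0.686,0.5],"fingers":1},{"twist":[0,0,0.093],"offset":[0.449,-0.686,0.5],"fingers":1},{"twist":[0,0,0.093],"offset":[0.449,-0.686,0.5],"fingers":1},{"twist":[0,0,0.093],"offset":[0.449,-0.686,0.5],"fingers":1},{"twist":[0,0,0.093],"offset":[0.449,-0.686,0.5],"fingers":1},{"twist":[0,0,0.093],"offset":[0.449,-0.686,0.5],"fingers":1},{"twist":[0,0,0.093],"offset":[0.449,-0.686,0.5],"fingers":1},{"twist":[0,0,0.093],"offset":[0.449,-0.686,0.5],"fingers":1}]'

```text
time_s: 6.65
position: [0.5079, -0.2062, 0.1209]
orientation: [0.102, 0.995, -0.0, 0.001]
contact_force: [0.4, -0.7, 0.3]
finger_gap: 0.0877
finger_force: 0.0
```

```bash
python3 -c "
from h import *
s,b=snap('wrist','w5.png')
plan([.507,-.206,.013],78.2)
for v in [(40,75),(-40,75),(-40,-75),(40,-75)]:
  a=np.radians(-11.8);p=[.507+(np.cos(a)*v[0]-np.sin(a)*v[1])/1000,-.206+(np.sin(a)*v[0]+np.cos(a)*v[1])/1000,.008]
  u=proj('wrist',p,s);cv2.circle(b,(round(u[0]),round(u[1])),3,(255,0,0),1)
cv2.imwrite('pics/w5.png',b[:,:,::-1])
"
```

```text
offset [ 0.0039 -0.0007  0.36  ] twist [-0.0001  0.0006  0.0004] dist 0.108 t 6.7
```

View pics/w5.png

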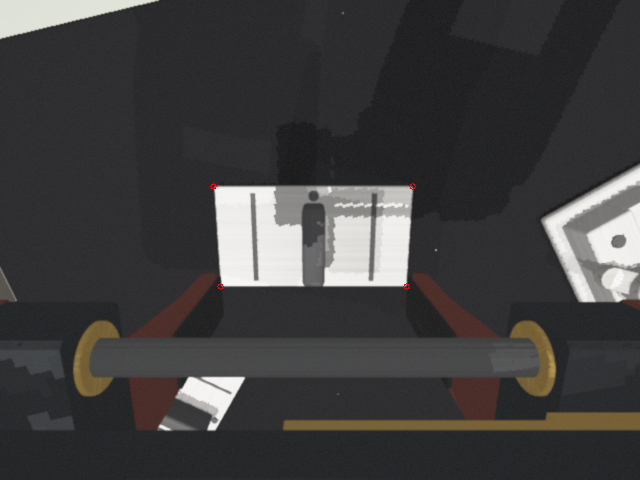

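The predicted corners land exactly on the plate's corners and the rib is centred between the fingers. Descend and close.

>>> servo_tool --targets '[{"twist":[0,0,0],"offset":[0.003,0,0.15],"fingers":1},{"twist":[0,0,0],"offset":[0.003,0,0.29],"fingers":1},{"twist":[0,0,0],"offset":[0.003,0,0.358],"fingers":1},{"twist":[0,0,0],"offset":[0.003,0,0.358],"fingers":0},{"twist":[0,0,0],"offset":[0.003,0,0.358],"fingers":0},{"twist":[0,0,0],"offset":[0.003,0,0.358],"fingers":0},{"twist":[0,0,0],"offset":[0.003,0,0.358],"fingers":0},{"twist":[0,0,0],"offset":[0.003,0,0.358],"fingers":0},{"twist":[0,0,0],"offset":[0.003,0,0.358],"fingers":0}]'

```text
time_s: 7.6
position: [0.5062, -0.2066, 0.0134]
orientation: [0.103, 0.995, -0.0, 0.001]
contact_force: [-0.2, 0.5, 0.1]
finger_gap: 0.0436
finger_force: 0.0
```

>>> servo_tool --targets '[{"twist":[0,0,0],"offset":[0,0,0],"fingers":0},{"twist":[0,0,0],"offset":[0,0,0],"fingers":0},{"twist":[0,0,0],"offset":[0,0,0],"fingers":0},{"twist":[0,0,0],"offset":[0,0,0],"fingers":0},{"twist":[0,0,0],"offset":[0,0,0],"fingers":0},{"twist":[0,0,0],"offset":[0,0,0],"fingers":0},{"twist":[0,0,0],"offset":[0,0,0],"fingers":0}]'

```text
time_s: 8.3
position: [0.5058, -0.2064, 0.0126]
orientation: [0.103, 0.995, -0.0, -0.0]
contact_force: [-0.4, -0.5, 0.7]
finger_gap: 0.0161
finger_force: 30.0
```

>>> servo_tool --targets '[{"twist":[0,0,0],"offset":[0,0,-0.07],"fingers":0},{"twist":[0,0,0],"offset":[0,0,-0.15],"fingers":0},{"twist":[0,0,0],"offset":[0,0,-0.25],"fingers":0},{"twist":[0,0,0],"offset":[0,0,-0.35],"fingers":0},{"twist":[0,0,0],"offset":[0,0,-0.45],"fingers":0},{"twist":[0,0,0],"offset":[0,0,-0.5],"fingers":0},{"twist":[0,0,0],"offset":[0,0,-0.5],"fingers":0}]'

```text
time_s: 9.0
position: [0.507, -0.2068, 0.1647]
orientation: [0.103, 0.995, -0.001, 0.002]
contact_force: [-0.1, 0.2, -2.7]
finger_gap: 0.0158
finger_force: 30.0
```

```bash
cat > off.py <<'E'
from h import *
# offset of the held plate in the tool frame, from the wrist picture (plate top 5 mm below TCP)
s,b=snap('wrist','w6.png')
g=cv2.cvtColor(b,7)[150:300,200:425]; m=(g>110).astype(np.uint8); m=cv2.morphologyEx(m,cv2.MORPH_CLOSE,np.ones((25,25)))
cs=max(cv2.findContours(m,0,2)[0],key=cv2.contourArea); hull=cv2.convexHull(cs)[:,0]+[200,150]
P=np.array([onz('wrist',u,v,s['position'][2]-.005,s)-s['position'] for u,v in hull]); q=R.from_quat(s['orientation']).inv().apply(P)*1000
print(cv2.minAreaRect(q[:,:2].astype(np.float32)))
plan([.5461,.1031,.16],109.8)
E
python3 off.py
```

```text
((16.998844146728516, -0.051326751708984375), (111.36241912841797, 44.60667037963867), 89.97799682617188)
offset [0.0802 1.0373 0.01  ] twist [-0.0002  0.0004 -0.1755] dist 0.312 t 9.05
```

View pics/w6.png

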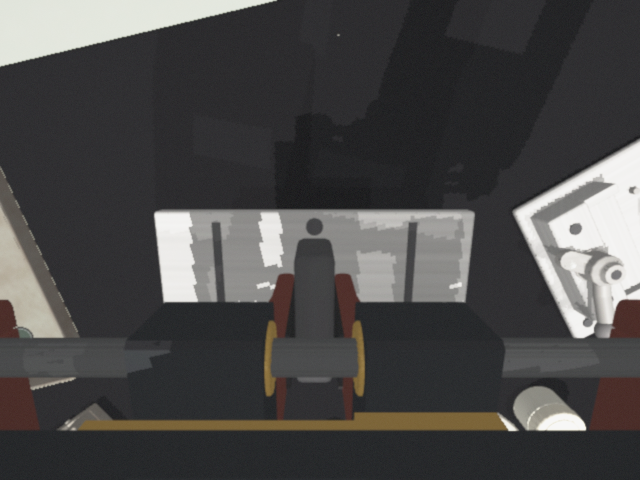

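The plate is held level and centred, with its far edge 39.3 mm from the tool axis (40 expected). Carry it to the cradle.

>>> servo_tool --targets '[{"twist":[0,0,-0.02],"offset":[0,0.1,0],"fingers":0},{"twist":[0,0,-0.05],"offset":[0.02,0.22,0],"fingers":0},{"twist":[0,0,-0.08],"offset":[0.04,0.36,0],"fingers":0},{"twist":[0,0,-0.11],"offset":[0.05,0.5,0],"fingers":0},{"twist":[0,0,-0.14],"offset":[0.06,0.64,0],"fingers":0},{"twist":[0,0,-0.165],"offset":[0.07,0.77,0],"fingers":0},{"twist":[0,0,-0.1755],"offset":[0.08,0.88,0],"fingers":0},{"twist":[0,0,-0.1755],"offset":[0.08,0.96,0],"fingers":0},{"twist":[0,0,-0.1755],"offset":[0.08,1.0,0],"fingers":0},{"twist":[0,0,-0.1755],"offset":[0.08,1.0,0],"fingers":0}]'

```text
time_s: 10.05
position: [0.5431, 0.0931, 0.1613]
orientation: [-0.173, 0.985, 0.0, -0.001]
contact_force: [1.0, 0.8, -2.6]
finger_gap: 0.0161
finger_force: 30.0
```

```bash
python3 - <<'E'
from h import *
plan([.5461,.1031,.08],109.8)
s,b=snap('wrist','w7.png')
# predicted hub tops / base corner drawn
a=np.radians(19.84)
for v,z in [((0,95),65),((0,-95),65),((62,0),65)]:
  p=[.5461+(np.cos(a)*v[0]-np.sin(a)*v[1])/1000,.1031+(np.sin(a)*v[0]+np.cos(a)*v[1])/1000,z/1000]
  u=proj('wrist',p,s);cv2.circle(b,(round(u[0]),round(u[1])),3,(255,0,0),1)
cv2.imwrite('pics/w7.png',b[:,:,::-1])
E
```

```text
offset [-0.0213  0.0279  0.2711] twist [ 0.0001 -0.0006  0.0006] dist 0.082 t 10.05
```

View pics/w7.png

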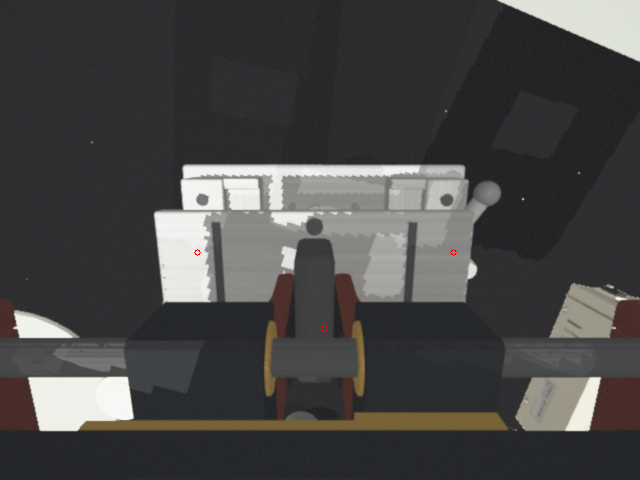

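The plate edge is parallel to the cradle's (rows 211 and 165), so the yaw is right. Centre it and descend.

>>> servo_tool --targets '[{"twist":[0,0,0],"offset":[-0.021,0.028,0],"fingers":0},{"twist":[0,0,0],"offset":[-0.021,0.028,0.08],"fingers":0},{"twist":[0,0,0],"offset":[-0.021,0.028,0.16],"fingers":0},{"twist":[0,0,0],"offset":[-0.021,0.028,0.22],"fingers":0},{"twist":[0,0,0],"offset":[-0.021,0.028,0.25],"fingers":0},{"twist":[0,0,0],"offset":[-0.021,0.028,0.25],"fingers":0}]'

```text
time_s: 10.7
position: [0.546, 0.1015, 0.0866]
orientation: [-0.171, 0.985, -0.0, -0.001]
contact_force: [0.8, -0.7, -3.2]
finger_gap: 0.0159
finger_force: 30.0
```

```bash
python3 -c "
from h import *
plan([.5461,.1031,.043],109.8)"
```

```text
offset [-0.0024  0.0048  0.1453] twist [ 0.0001 -0.0007 -0.0004] dist 0.044 t 10.7
```

>>> servo_tool --targets '[{"twist":[0,0,0],"offset":[-0.001,0.005,0.03],"fingers":0},{"twist":[0,0,0],"offset":[-0.001,0.005,0.06],"fingers":0},{"twist":[0,0,0],"offset":[-0.001,0.005,0.09],"fingers":0},{"twist":[0,0,0],"offset":[-0.001,0.005,0.115],"fingers":0},{"twist":[0,0,0],"offset":[-0.001,0.005,0.13],"fingers":0},{"twist":[0,0,0],"offset":[-0.001,0.005,0.14],"fingers":0},{"twist":[0,0,0],"offset":[-0.001,0.005,0.145],"fingers":0},{"twist":[0,0,0],"offset":[-0.001,0.005,0.145],"fingers":0}]'

```text
time_s: 11.5
position: [0.5465, 0.1037, 0.0441]
orientation: [-0.172, 0.985, -0.0, -0.0]
contact_force: [0.8, -0.0, -2.9]
finger_gap: 0.0159
finger_force: 30.0
```

>>> servo_tool --targets '[{"twist":[0,0,0],"offset":[0,0,0.003],"fingers":0},{"twist":[0,0,0],"offset":[0,0,0.006],"fingers":0},{"twist":[0,0,0],"offset":[0,0,0.008],"fingers":0},{"twist":[0,0,0],"offset":[0,0,0.008],"fingers":0}]'

```text
time_s: 11.9
position: [0.5468, 0.1038, 0.0426]
orientation: [-0.172, 0.985, -0.0, 0.0]
contact_force: [-1.7, -0.2, 5.1]
finger_gap: 0.0156
finger_force: 30.0
```

Contact came at the expected height. Open part way and lift.

>>> servo_tool --targets '[{"twist":[0,0,0],"offset":[0,0,0],"fingers":0.5},{"twist":[0,0,0],"offset":[0,0,0],"fingers":0.5},{"twist":[0,0,0],"offset":[0,0,0],"fingers":0.5},{"twist":[0,0,0],"offset":[0,0,0],"fingers":0.5},{"twist":[0,0,0],"offset":[0,0,0],"fingers":0.5},{"twist":[0,0,0],"offset":[0,0,-0.1],"fingers":0.5},{"twist":[0,0,0],"offset":[0,0,-0.25],"fingers":0.5},{"twist":[0,0,0],"offset":[0,0,-0.4],"fingers":0.3},{"twist":[0,0,0],"offset":[0,0,-0.55],"fingers":0},{"twist":[0,0,0],"offset":[0,0,-0.6],"fingers":0}]'

```text
time_s: 12.9
position: [0.5487, 0.1041, 0.2267]
orientation: [-0.172, 0.985, -0.0, 0.004]
contact_force: [-0.1, -0.6, -0.6]
finger_gap: 0.0231
finger_force: 0.0
```

```bash
python3 -c "
from h import *
s=env.state();print(s['time_s'],s['position'],s['finger_gap'],s['joint_positions'].round(2))
plan([.64,.13,.26],109.8)"
```

```text
12.9 [0.54871044 0.10410132 0.22665977] 0.02314618023483418 [ 0.17  0.32  1.78 -0.    1.04 -1.75]
offset [-0.3163 -0.022  -0.1089] twist [-0.0004  0.0023 -0.    ] dist 0.101 t 12.9
```

>>> servo_tool --targets '[{"twist":[0,0,0],"offset":[-0.32,-0.02,-0.11],"fingers":0},{"twist":[0,0,0],"offset":[-0.32,-0.02,-0.11],"fingers":0},{"twist":[0,0,0],"offset":[-0.32,-0.02,-0.11],"fingers":0},{"twist":[0,0,0],"offset":[-0.32,-0.02,-0.11],"fingers":0},{"twist":[0,0,0],"offset":[-0.32,-0.02,-0.11],"fingers":0}]'

```text
time_s: 13.4
position: [0.6372, 0.1302, 0.2535]
orientation: [-0.172, 0.985, -0.0, -0.001]
contact_force: [0.3, 0.9, 0.2]
finger_gap: 0.0005
finger_force: 0.0
```

```bash
python3 -c "
from h import *
s,b=snap('wrist','w8.png');pickle.dump(dict(s),open('s8.pkl','wb'))
a=np.radians(19.84)
W=lambda v,z:[.5461+(np.cos(a)*v[0]-np.sin(a)*v[1])/1000,.1031+(np.sin(a)*v[0]+np.cos(a)*v[1])/1000,z/1000]
for v,z in [((40,75),38),((-40,75),38),((-40,-75),38),((40,-75),38),((0,95),65),((0,-95),65),((62,0),65)]:
  u=proj('wrist',W(v,z),s);print(np.round(u,1));cv2.circle(b,(round(u[0]),round(u[1])),2,(255,0,0),-1)
c=b[20:260,150:480]
cv2.imwrite('pics/w8c.png',cv2.resize(c,None,fx=2.4,fy=2.4,interpolation=2)[:,:,::-1])
"
```

```text
[392.5 163.5]
[396.8  78.8]
[241.8  79. ]
[245.6 163.6]
[422.6 119.8]
[216.5 119.9]
[319.4 187.7]
```

View pics/w8c.png

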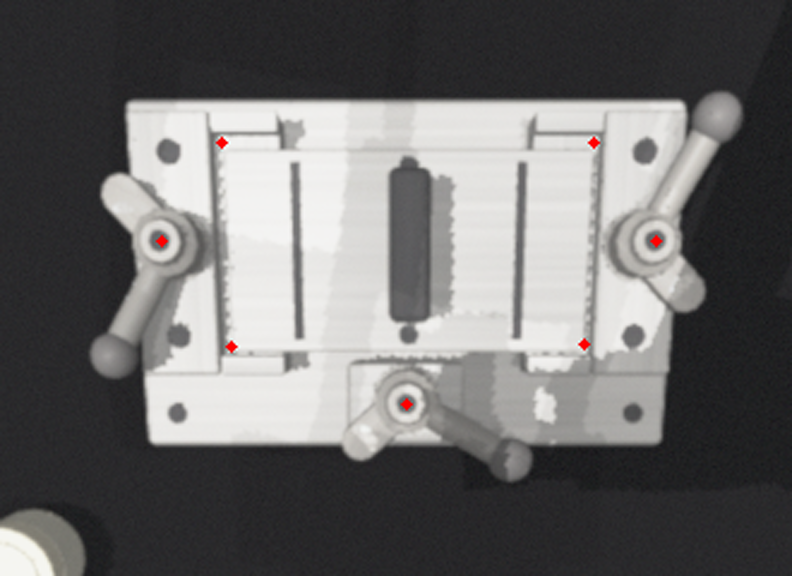

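The plate lies between the rims, about 3 mm towards the post and within the play, with contact at the right height. All hub markers land on the sockets. The levers stand about 63 to 68° counter-clockwise of outward, so they are still open. I push each one with the closed fingertips along an arc, starting with the left.

>>> servo_tool --targets '[{"twist":[0,0,0],"offset":[0.437,0.278,0.2],"fingers":0},{"twist":[0,0,0],"offset":[0.437,0.278,0.3],"fingers":0},{"twist":[0,0,0],"offset":[0.437,0.278,0.445],"fingers":0},{"twist":[0,0,0],"offset":[0.437,0.278,0.445],"fingers":0},{"twist":[0,0,0],"offset":[0.437,0.278,0.445],"fingers":0},{"twist":[0,0,0],"offset":[0.437,0.278,0.56],"fingers":0},{"twist":[0,0,0],"offset":[0.437,0.278,0.64],"fingers":0},{"twist":[0,0,0],"offset":[0.437,0.278,0.68],"fingers":0},{"twist":[0,0,0],"offset":[0.437,0.278,0.68],"fingers":0}]'

```text
time_s: 14.35
position: [0.4872, 0.1643, 0.0501]
orientation: [-0.172, 0.985, -0.0, -0.001]
contact_force: [-0.3, -0.1, -0.3]
finger_gap: 0.0002
finger_force: 0.0
```

```bash
cat >> h.py <<'E'
SE=np.array([.5461,.1031]);YA=np.radians(19.84)
def arc(piv,th,r=.040,z=.049):
    """pusher waypoints at seat-frame angles th (deg) round piv; offsets from the present pose"""
    s=env.state(); C=R.from_quat(s['orientation']); c,n=np.cos(YA),np.sin(YA); M=np.array([[c,-n],[n,c]])
    print('seat xy',(M.T@(s['position'][:2]-SE)).round(4),'z',s['position'][2].round(4),'F',s['contact_force'].round(1),'t',s['time_s'])
    for t in th:
        q=M@(np.array(piv)+r*np.array([np.cos(np.radians(t)),np.sin(np.radians(t))]))+SE
        print(t,(C.inv().apply(np.append(q,z)-s['position'])/.3).round(3).tolist())
E
python3 -c "
from h import *
arc((0,.095),range(195,45,-10))"
```

```text
seat xy [-0.0347  0.0776] z 0.0501 F [-0.3 -0.1 -0.3] t 14.35
195 [0.013, 0.024, 0.004]
185 [0.017, 0.046, 0.004]
175 [0.017, 0.07, 0.004]
165 [0.013, 0.093, 0.004]
155 [0.005, 0.114, 0.004]
145 [-0.006, 0.135, 0.004]
135 [-0.021, 0.152, 0.004]
125 [-0.039, 0.167, 0.004]
115 [-0.059, 0.179, 0.004]
105 [-0.081, 0.187, 0.004]
95 [-0.104, 0.191, 0.004]
85 [-0.127, 0.191, 0.004]
75 [-0.15, 0.187, 0.004]
65 [-0.172, 0.179, 0.004]
55 [-0.192, 0.168, 0.003]
```

>>> servo_tool --targets '[{"twist":[0,0,0],"offset":[0.013,0.024,0.003],"fingers":0},{"twist":[0,0,0],"offset":[0.017,0.046,0.003],"fingers":0},{"twist":[0,0,0],"offset":[0.017,0.07,0.003],"fingers":0},{"twist":[0,0,0],"offset":[0.013,0.093,0.003],"fingers":0},{"twist":[0,0,0],"offset":[0.005,0.114,0.003],"fingers":0},{"twist":[0,0,0],"offset":[-0.006,0.135,0.003],"fingers":0},{"twist":[0,0,0],"offset":[-0.021,0.152,0.003],"fingers":0},{"twist":[0,0,0],"offset":[-0.039,0.167,0.003],"fingers":0},{"twist":[0,0,0],"offset":[-0.059,0.179,0.003],"fingers":0},{"twist":[0,0,0],"offset":[-0.081,0.187,0.003],"fingers":0}]'

```text
time_s: 15.35
position: [0.4909, 0.2261, 0.0496]
orientation: [-0.172, 0.985, -0.0, -0.001]
contact_force: [-2.8, -2.1, 0.2]
finger_gap: 0.0004
finger_force: 1.4
```

```bash
python3 -c "
from h import *
arc((0,.095),range(95,30,-10))"
```

```text
seat xy [-0.0101  0.1344] z 0.0496 F [-2.8 -2.1  0.2] t 15.35
95 [-0.022, 0.001, 0.002]
85 [-0.045, 0.001, 0.002]
75 [-0.068, -0.003, 0.002]
65 [-0.09, -0.01, 0.002]
55 [-0.11, -0.022, 0.002]
45 [-0.128, -0.037, 0.002]
35 [-0.143, -0.055, 0.002]
```

Pushing force is present, about 3 N. Continue.

>>> servo_tool --targets '[{"twist":[0,0,0],"offset":[-0.022,0.001,0.001],"fingers":0},{"twist":[0,0,0],"offset":[-0.045,0.001,0.001],"fingers":0},{"twist":[0,0,0],"offset":[-0.068,-0.003,0.001],"fingers":0},{"twist":[0,0,0],"offset":[-0.09,-0.01,0.001],"fingers":0},{"twist":[0,0,0],"offset":[-0.11,-0.022,0.001],"fingers":0},{"twist":[0,0,0],"offset":[-0.115,-0.026,0.001],"fingers":0}]'

```text
time_s: 15.95
position: [0.5266, 0.2294, 0.0494]
orientation: [-0.172, 0.985, -0.0, -0.001]
contact_force: [-3.9, -1.6, 0.6]
finger_gap: 0.0005
finger_force: 1.8
```

```bash
python3 -c "
from h import *
arc((0,.095),[60,55,50,45,40,35])"
```

```text
seat xy [0.0245 0.1254] z 0.0494 F [-3.9 -1.6  0.6] t 15.95
60 [0.015, 0.014, 0.001]
55 [0.005, 0.008, 0.001]
50 [-0.004, 0.001, 0.001]
45 [-0.013, -0.007, 0.001]
40 [-0.021, -0.016, 0.001]
35 [-0.028, -0.025, 0.001]
```

>>> servo_tool --targets '[{"twist":[0,0,0],"offset":[-0.008,-0.003,0],"fingers":0},{"twist":[0,0,0],"offset":[-0.013,-0.007,0],"fingers":0},{"twist":[0,0,0],"offset":[-0.013,-0.007,0],"fingers":0}]'

```text
time_s: 16.25
position: [0.5286, 0.2294, 0.0491]
orientation: [-0.172, 0.985, 0.0, -0.002]
contact_force: [-9.7, 2.2, 1.6]
finger_gap: 0.0008
finger_force: 5.0
```

```bash
python3 -c "
from h import *
arc((0,.095),[50,45,40,35,30])
s,b=snap('top');b=b[180:330,170:310]
s,c=snap('scene');c=c[180:290,180:340]
cv2.imwrite('pics/t9.png',np.hstack([cv2.resize(b,(400,429),interpolation=2),cv2.resize(c,(400,275),interpolation=2) if 0 else cv2.copyMakeBorder(cv2.resize(c,(400,275),interpolation=2),0,154,0,0,0)])[:,:,::-1])"
```

```text
seat xy [0.0264 0.1247] z 0.0491 F [-9.7  2.2  1.6] t 16.25
50 [0.002, 0.003, 0.0]
45 [-0.006, -0.005, 0.0]
40 [-0.014, -0.013, 0.0]
35 [-0.021, -0.023, 0.0]
30 [-0.027, -0.032, 0.0]
```

View pics/t9.png

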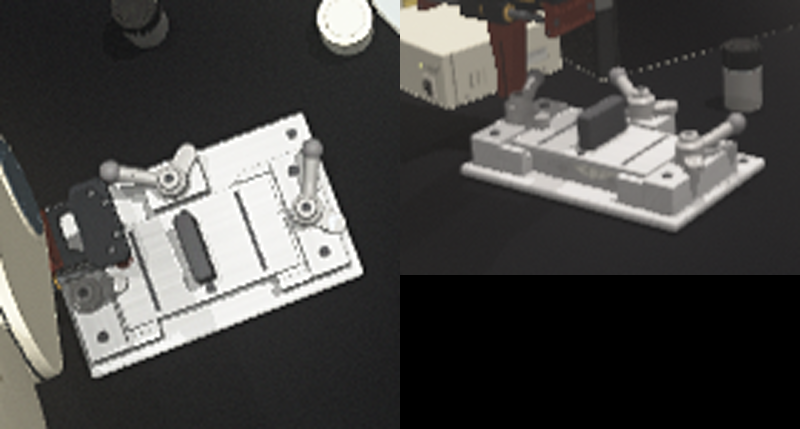

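```bash
python3 -c "
from h import *
c,n=np.cos(YA),np.sin(YA);M=np.array([[c,-n],[n,c]])
for t in range(10,80,10):
  q=M@(np.array([0,.095])+.048*np.array([np.cos(np.radians(t)),np.sin(np.radians(t))]))+SE
  print(t,np.round(proj('scene',np.append(q,.063)),1))
print(np.round(proj('scene',np.append(M@[0,.095]+SE,.065)),1))
s=env.camera('scene')
for d in env.cut_out('bolt_left_ball','scene'):
  y,x=np.where(d['region']); print(d['score'],d['bbox'],x.max(),y[x>x.max()-3].mean())
"
```

```text
10 [237.3 210.7]
20 [234.1 210.5]
30 [230.7 210.4]
40 [227.2 210.6]
50 [223.7 210.9]
60 [220.3 211.5]
70 [217.1 212.3]
[227.3 217.3]
0.66 [220.4, 208.1, 20.9, 21.5] 240 226.75
```

Projected into the scene view, the ball at column 234 means the left lever is at 20°, which is its end stop. Back off and go to the back bolt.

>>> servo_tool --targets '[{"twist":[0,0,0],"offset":[0.02,0.04,0],"fingers":0},{"twist":[0,0,0],"offset":[0.03,0.05,-0.12],"fingers":0},{"twist":[0,0,0],"offset":[0.03,0.05,-0.24],"fingers":0},{"twist":[0,0,0],"offset":[0,-0.1,-0.24],"fingers":0},{"twist":[0,0,0],"offset":[-0.06,-0.22,-0.24],"fingers":0},{"twist":[0,0,0],"offset":[-0.062,-0.296,-0.24],"fingers":0},{"twist":[0,0,0],"offset":[-0.062,-0.296,-0.22],"fingers":0},{"twist":[0,0,0],"offset":[-0.062,-0.296,-0.1],"fingers":0},{"twist":[0,0,0],"offset":[-0.062,-0.296,0],"fingers":0},{"twist":[0,0,0],"offset":[-0.062,-0.296,0],"fingers":0}]'

```text
time_s: 17.45
position: [0.5754, 0.1525, 0.0461]
orientation: [-0.172, 0.985, -0.0, -0.003]
contact_force: [-1.1, -0.6, -1.1]
finger_gap: 0.0006
finger_force: 0.0
```

```bash
python3 -c "
from h import *
arc((.062,0),range(105,0,-10))"
```

```text
seat xy [0.0443 0.0365] z 0.0461 F [-1.1 -0.6 -1.1] t 17.45
105 [-0.024, 0.007, -0.01]
95 [-0.047, 0.011, -0.01]
85 [-0.071, 0.011, -0.01]
75 [-0.094, 0.007, -0.01]
65 [-0.115, -0.001, -0.01]
55 [-0.135, -0.012, -0.01]
45 [-0.153, -0.027, -0.011]
35 [-0.168, -0.045, -0.011]
25 [-0.18, -0.065, -0.011]
15 [-0.188, -0.087, -0.011]
5 [-0.192, -0.11, -0.011]
```

>>> servo_tool --targets '[{"twist":[0,0,0],"offset":[-0.024,0.007,-0.01],"fingers":0},{"twist":[0,0,0],"offset":[-0.047,0.011,-0.01],"fingers":0},{"twist":[0,0,0],"offset":[-0.071,0.011,-0.01],"fingers":0},{"twist":[0,0,0],"offset":[-0.094,0.007,-0.01],"fingers":0},{"twist":[0,0,0],"offset":[-0.115,-0.001,-0.01],"fingers":0},{"twist":[0,0,0],"offset":[-0.135,-0.012,-0.01],"fingers":0},{"twist":[0,0,0],"offset":[-0.153,-0.027,-0.01],"fingers":0},{"twist":[0,0,0],"offset":[-0.168,-0.045,-0.01],"fingers":0},{"twist":[0,0,0],"offset":[-0.18,-0.065,-0.01],"fingers":0},{"twist":[0,0,0],"offset":[-0.188,-0.087,-0.01],"fingers":0}]'

```text
time_s: 18.45
position: [0.6409, 0.1464, 0.0527]
orientation: [-0.172, 0.985, 0.0, 0.0]
contact_force: [-2.4, 1.6, 0.6]
finger_gap: 0.0002
finger_force: 0.9
```

```bash
python3 -c "
from h import *
arc((.062,0),range(10,-55,-8))"
```

```text
seat xy [0.1039 0.0085] z 0.0527 F [-2.4  1.6  0.6] t 18.45
10 [0.008, -0.005, 0.012]
2 [0.006, -0.024, 0.012]
-6 [0.007, -0.042, 0.012]
-14 [0.01, -0.061, 0.012]
-22 [0.016, -0.078, 0.012]
-30 [0.024, -0.095, 0.012]
-38 [0.035, -0.111, 0.012]
-46 [0.047, -0.124, 0.012]
-54 [0.061, -0.136, 0.012]
```

>>> servo_tool --targets '[{"twist":[0,0,0],"offset":[0.006,-0.01,0.01],"fingers":0},{"twist":[0,0,0],"offset":[0.006,-0.024,0.012],"fingers":0},{"twist":[0,0,0],"offset":[0.007,-0.042,0.012],"fingers":0},{"twist":[0,0,0],"offset":[0.01,-0.061,0.012],"fingers":0},{"twist":[0,0,0],"offset":[0.016,-0.078,0.012],"fingers":0},{"twist":[0,0,0],"offset":[0.024,-0.095,0.012],"fingers":0},{"twist":[0,0,0],"offset":[0.033,-0.108,0.012],"fingers":0},{"twist":[0,0,0],"offset":[0.035,-0.111,0.012],"fingers":0}]'

```text
time_s: 19.25
position: [0.6415, 0.111, 0.049]
orientation: [-0.172, 0.985, -0.0, 0.0]
contact_force: [-0.2, 1.8, -0.6]
finger_gap: 0.0005
finger_force: 1.0
```

```bash
cat > chk.py <<'E'
from h import *
arc((.062,0),[-40,-44,-48,-52])
c,n=np.cos(YA),np.sin(YA);M=np.array([[c,-n],[n,c]])
for k,piv,d in (('bolt_left_ball',(0,.095),90),('bolt_right_ball',(0,-.095),-90),('bolt_back_ball',(.062,0),0)):
  for cn in ('scene','top'):
    env.camera(cn)
    for e in env.cut_out(k,cn)[:1]:
      y,x=np.where(e['region']); best=[]
      # angle whose drawn lever+ball mask overlaps the region best
      for t in range(-80,85,4):
        m=np.zeros((480,640),np.uint8); th=np.radians(d-t); u=np.array([np.cos(th),np.sin(th)])
        P=lambda r,z:tuple(np.round(np.array(proj(cn,np.append(M@(np.array(piv)+r*u)+SE,z)))*16).astype(int).tolist())
        f=cam(cn)[1]/1.3
        cv2.line(m,P(0,.055),P(.048,.062),1,max(1,int(.012*f)),8,4); cv2.circle(m,P(.048,.063),int(.009*f*16),1,-1,8,4)
        cv2.line(m,P(0,.048),P(-.034,.048),0,1,8,4)
        best.append(((m.astype(bool)&e['region']).sum()/max(1,m.sum()),t))
      print(k,cn,round(e['score'],2),np.round(e['bbox']),'cw angle (stop=70):',[(round(float(a),2),b) for a,b in sorted(best)[-3:]])
E
python3 chk.py
```

```text
seat xy [ 0.0924 -0.0249] z 0.049 F [-0.2  1.8 -0.6] t 19.25
-40 [-0.001, -0.003, 0.0]
-44 [0.006, -0.009, 0.0]
-48 [0.012, -0.016, 0.0]
-52 [0.019, -0.022, 0.0]
bolt_left_ball top 0.44 [374. 175.  17.  22.] cw angle (stop=70): [(0.0, 76), (0.0, 80), (0.0, 84)]
bolt_right_ball scene 0.51 [292. 226.  29.  21.] cw angle (stop=70): [(0.88, 60), (0.94, 52), (0.97, 56)]
bolt_right_ball top 0.35 [251. 221.  47.  72.] cw angle (stop=70): [(1.0, 76), (1.0, 80), (1.0, 84)]
bolt_back_ball scene 0.55 [270. 212.  28.  21.] cw angle (stop=70): [(0.79, 72), (0.79, 68), (0.8, 76)]
```

>>> servo_tool --targets '[{"twist":[0,0,0],"offset":[0.004,-0.006,0],"fingers":0},{"twist":[0,0,0],"offset":[0.008,-0.011,0],"fingers":0},{"twist":[0,0,0],"offset":[0.012,-0.016,0],"fingers":0},{"twist":[0,0,0],"offset":[0.012,-0.016,0],"fingers":0}]'

```text
time_s: 20.25
position: [0.6407, 0.1075, 0.0492]
orientation: [-0.171, 0.985, 0.001, 0.001]
contact_force: [2.9, 9.2, -2.6]
finger_gap: 0.0002
finger_force: 4.1
```

The reaction rose to 9 N, so the back bolt is at its stop. On to the right bolt.

>>> servo_tool --targets '[{"twist":[0,0,0],"offset":[-0.03,0.04,0],"fingers":0},{"twist":[0,0,0],"offset":[-0.03,0.04,-0.12],"fingers":0},{"twist":[0,0,0],"offset":[-0.03,0.04,-0.24],"fingers":0},{"twist":[0,0,0],"offset":[0.1,-0.06,-0.24],"fingers":0},{"twist":[0,0,0],"offset":[0.178,-0.16,-0.24],"fingers":0},{"twist":[0,0,0],"offset":[0.178,-0.16,-0.24],"fingers":0},{"twist":[0,0,0],"offset":[0.178,-0.16,-0.22],"fingers":0},{"twist":[0,0,0],"offset":[0.178,-0.16,-0.1],"fingers":0},{"twist":[0,0,0],"offset":[0.178,-0.16,0],"fingers":0},{"twist":[0,0,0],"offset":[0.178,-0.16,0],"fingers":0}]'

```text
time_s: 21.25
position: [0.6031, 0.0438, 0.0448]
orientation: [-0.172, 0.985, 0.0, -0.004]
contact_force: [-0.4, 0.5, -0.5]
finger_gap: 0.0003
finger_force: 0.0
```

```bash
python3 -c "
from h import *
arc((0,-.095),range(17,-85,-10))"
```

```text
seat xy [ 0.0335 -0.0751] z 0.0448 F [-0.4  0.5 -0.5] t 21.25
17 [-0.016, -0.027, -0.014]
7 [-0.021, -0.05, -0.014]
-3 [-0.021, -0.073, -0.014]
-13 [-0.018, -0.096, -0.014]
-23 [-0.011, -0.118, -0.014]
-33 [-0.0, -0.139, -0.014]
-43 [0.014, -0.157, -0.014]
-53 [0.032, -0.173, -0.014]
-63 [0.051, -0.185, -0.014]
-73 [0.073, -0.194, -0.014]
-83 [0.096, -0.199, -0.014]
```

>>> servo_tool --targets '[{"twist":[0,0,0],"offset":[-0.016,-0.027,-0.012],"fingers":0},{"twist":[0,0,0],"offset":[-0.021,-0.05,-0.012],"fingers":0},{"twist":[0,0,0],"offset":[-0.021,-0.073,-0.012],"fingers":0},{"twist":[0,0,0],"offset":[-0.018,-0.096,-0.012],"fingers":0},{"twist":[0,0,0],"offset":[-0.011,-0.118,-0.012],"fingers":0},{"twist":[0,0,0],"offset":[0,-0.139,-0.012],"fingers":0},{"twist":[0,0,0],"offset":[0.014,-0.157,-0.012],"fingers":0},{"twist":[0,0,0],"offset":[0.032,-0.173,-0.012],"fingers":0},{"twist":[0,0,0],"offset":[0.051,-0.185,-0.012],"fingers":0},{"twist":[0,0,0],"offset":[0.073,-0.194,-0.012],"fingers":0}]'

```text
time_s: 22.25
position: [0.6051, -0.0202, 0.0527]
orientation: [-0.172, 0.985, -0.0, 0.001]
contact_force: [1.3, 2.0, -0.6]
finger_gap: 0.0001
finger_force: 0.9
```

```bash
python3 -c "
from h import *
arc((0,-.095),range(-83,-145,-8))"
```

```text
seat xy [ 0.0136 -0.1359] z 0.0527 F [ 1.3  2.  -0.6] t 22.25
-83 [0.029, 0.004, 0.012]
-91 [0.048, 0.003, 0.012]
-99 [0.066, 0.005, 0.012]
-107 [0.084, 0.009, 0.012]
-115 [0.102, 0.016, 0.012]
-123 [0.118, 0.025, 0.012]
-131 [0.133, 0.036, 0.012]
-139 [0.146, 0.049, 0.012]
```

>>> servo_tool --targets '[{"twist":[0,0,0],"offset":[0.029,0.004,0.01],"fingers":0},{"twist":[0,0,0],"offset":[0.048,0.003,0.01],"fingers":0},{"twist":[0,0,0],"offset":[0.066,0.005,0.01],"fingers":0},{"twist":[0,0,0],"offset":[0.084,0.009,0.01],"fingers":0},{"twist":[0,0,0],"offset":[0.102,0.016,0.01],"fingers":0},{"twist":[0,0,0],"offset":[0.118,0.025,0.01],"fingers":0},{"twist":[0,0,0],"offset":[0.127,0.031,0.01],"fingers":0},{"twist":[0,0,0],"offset":[0.133,0.036,0.01],"fingers":0},{"twist":[0,0,0],"offset":[0.133,0.036,0.01],"fingers":0}]'

```text
time_s: 23.15
position: [0.563, -0.0226, 0.0495]
orientation: [-0.172, 0.985, 0.0, -0.0]
contact_force: [1.5, -0.3, -0.6]
finger_gap: 0.0004
finger_force: 0.4
```

>>> servo_tool --targets '[{"twist":[0,0,0],"offset":[0.006,0.006,0],"fingers":0},{"twist":[0,0,0],"offset":[0.012,0.012,0],"fingers":0},{"twist":[0,0,0],"offset":[0.018,0.018,0],"fingers":0},{"twist":[0,0,0],"offset":[0.018,0.018,0],"fingers":0}]'

```text
time_s: 23.55
position: [0.5623, -0.0216, 0.0503]
orientation: [-0.172, 0.985, -0.003, 0.005]
contact_force: [15.1, -12.2, -12.3]
finger_gap: 0.0007
finger_force: 10.2
```

The reaction jumped and motion stopped, so the right bolt is at its stop. Back off, lift and look.

>>> servo_tool --targets '[{"twist":[0,0,0],"offset":[-0.06,-0.07,0],"fingers":0},{"twist":[0,0,0],"offset":[-0.06,-0.07,-0.12],"fingers":0},{"twist":[0,0,0],"offset":[-0.06,-0.07,-0.28],"fingers":0},{"twist":[0,0,0],"offset":[-0.06,-0.07,-0.44],"fingers":0},{"twist":[0,0,0],"offset":[-0.1,0,-0.6],"fingers":0},{"twist":[0,0,0],"offset":[-0.2,0.1,-0.68],"fingers":0},{"twist":[0,0,0],"offset":[-0.3,0.25,-0.68],"fingers":0},{"twist":[0,0,0],"offset":[-0.4,0.38,-0.68],"fingers":0},{"twist":[0,0,0],"offset":[-0.4,0.38,-0.68],"fingers":0},{"twist":[0,0,0],"offset":[-0.4,0.38,-0.68],"fingers":0}]'

```text
time_s: 24.55
position: [0.6303, 0.1297, 0.2527]
orientation: [-0.173, 0.985, -0.0, -0.001]
contact_force: [-0.2, -0.5, 0.1]
finger_gap: 0.0003
finger_force: 0.0
```

```bash
python3 -c "
from h import *
s,b=snap('wrist')
a=YA
W=lambda v,z:[SE[0]+(np.cos(a)*v[0]-np.sin(a)*v[1])/1000,SE[1]+(np.sin(a)*v[0]+np.cos(a)*v[1])/1000,z/1000]
for v,z in [((40,75),38),((-40,75),38),((-40,-75),38),((40,-75),38)]+[((p[0]+48*np.cos(np.radians(t)),p[1]+48*np.sin(np.radians(t))),63) for p,t in (((0,95),20),((0,-95),-160),((62,0),-70))]:
  u=proj('wrist',W(v,z),s);cv2.circle(b,(round(u[0]),round(u[1])),2,(255,0,0),-1)
cv2.imwrite('pics/w10.png',cv2.resize(b[20:320,130:500],None,fx=2,fy=2,interpolation=2)[:,:,::-1])
print(s['contact_force'],s['position'])
"
```

```text
[-0.23491797 -0.46284134  0.11205759] [0.63030599 0.12967666 0.25273003]
```

View pics/w10.png

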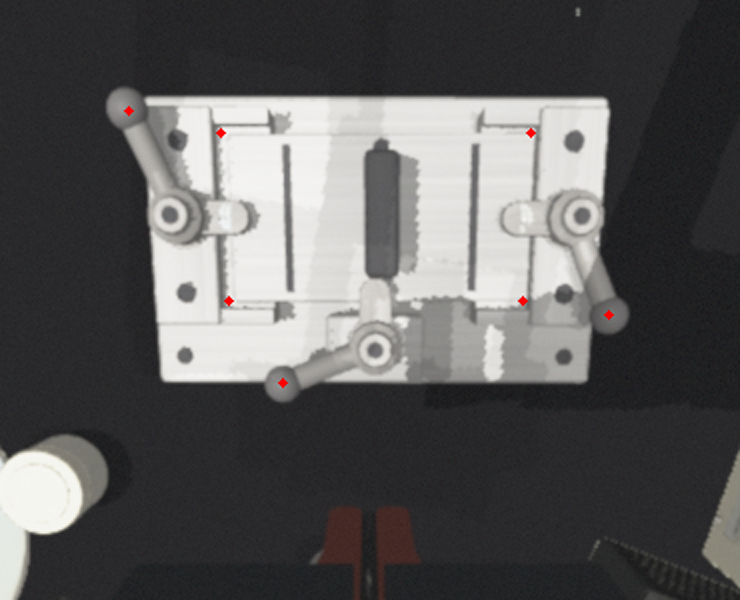

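All three balls lie on the predicted end-stop markers, the noses hold the plate, and the plate is seated. Hand in.

```bash
python3 -c "
from station import env
print(env.finish_job())"
```

```text
the job is handed in; nothing more can be done
None
```

The retaining plate is seated in the cradle and released, all three clamp bolts are turned to their end stops, and the job is handed in after about 25 of the 69 s; the hand-in call returned no verdict, and I planned moves clear of the can, pot and magnifier but did not re-measure their positions at the end.

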